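# Present a shaft collar to the hex key

### The job

A collar has to be fixed to the upright output shaft of the small blue gearbox, with its set screw bearing on the flat of the shaft. First take the shaft between the fingers, feel for its flat and turn the shaft until the flat squarely faces the tip of the hex key in the guide post; then pick up the loose steel collar and slide it down over the shaft until its set screw points straight at the key tip, level and in line with it, clear of the bearing below. Finish while still holding the collar there in the gripper, steady and without letting go, and leave the small dark grey casting, the white terminal strip and the standing bolts where they are.

Things in the scene. Friction and masses are not known exactly. Their poses are not given: they have to be found in the camera images.
- gearbox: Fixed gearbox, its place and yaw vary. Origin on the bench under the shaft axis, z up. 84 mm square aluminium top plate at z = 50 mm, bearing boss (34 mm wide) to z = 55 mm. On its -x side a guide post (16x22 mm, centre x = -62 mm, top z = 92 mm) holds a hex key along x at z = 85 mm, red knob out to x = -102 mm. Black motor stub to x = 73 mm, below z = 45 mm. Base plate x -96..50, y +-45 mm.
- shaft (a joint): Angle of the shaft, anticlockwise from above; 0: the flat squarely faces the key tip (gearbox -x). Starts 0.5 to 1.4; range +-2.9; stays where left (friction 0.08 N m). Steel, 20 mm diameter, from the boss to z = 121 mm; from z = 70 mm up it has one flat, 6 mm from the axis: 16 mm measured square to the flat, 20 mm round or along it. Top edge chamfered 2 mm.
- shaft_end (a point): Centre of the shaft's top end face, on the axis, z = 121 mm. Axes turn with the shaft: -x is the outward normal of the flat (a darker face); z up. A yellow stripe on the end face runs from the middle toward the flat.
- key_tip (a point): Tip of the hex key, 36 mm from the shaft axis, at z = 85 mm. Axes as the gearbox: +x points from the tip straight at the shaft axis, z up.
- collar_center (a point): Centre of the loose steel collar (half-way up, on its axis): 42 mm outside diameter, 24 mm bore, 18 mm thick, about 0.1 kg, lying flat on the bench right way up. Its -x axis points to the set screw, z up. A red stripe on the upper face marks the side of the screw.
- set_screw (a point): Outer end of the collar's set screw (brass ring with a dark socket), on the rim 21 mm from the collar's axis along its -x, half-way up its thickness. Axes as the collar.
- cast_foot: Bystander: small dark grey casting, 38x45 mm, 50 mm high. Origin at the centre of its underside.
- terminal_strip: Bystander: small white plastic terminal strip with three round towers, 12x30x20 mm, standing on its base. Origin at the centre of its underside.
- bolt: Bystander: steel bolt standing on its head, 16x19 mm, 36 mm high. Origin at the centre of its underside.

How it is judged:
By the outcome, as a careful person would: the job done as asked, in the order asked, and still so for the second after the job is handed in, while the arm keeps its last pose, push and grip.
It also fails if it takes over 48 s, if anything falls off the work surface, if the arm or the gripper's body presses on something with over 40 N, if the wrist force passes 120 N, or if a joint passes its speed limit or range.

### The arm

A 7-joint arm with a two-finger parallel gripper is mounted at the origin on a cart in front of the work surface, level with it; the furniture and walls round the work are solid. World frame = base frame: x ahead of the robot, y to its left, z up, the work surface at z = 0. Lengths are in mm, angles in rad, forces in N, time in s.
With the tool pointing down it reaches from about 350 to 900 mm from the base axis. Payload 8.1 kg.
Tool frame: the origin (TCP) lies on the mounting face of the last link; the fingertips stand 173 mm ahead of it and the grasp point (between the pads) lies 155 mm ahead of it (tcp_to_grasp is the distance from the TCP to the grasp point, in mm); z points along the fingers, y is the direction in which the jaws open and shut (so a half turn about z gives the same grasp; the last joint's range is limited). The gripper opens to 85 mm and grips with 20 to 120 N. Pads are 22 mm wide; open, the fingers measure 114 mm over their backs; the gripper's body (76 mm by 85 mm) begins 54 mm behind the grasp point. The pads swing forward as they close: fully open they stand 13 mm farther back than shut.
Start: joints at [-1.404, 0.434, 0.025, 1.573, -0.012, 1.134, -0.075], TCP at [166.61, 602.39, 404.723] pointing down, gripper open.
Joint ranges: [-2.62, 2.62], [-0.44, 2.09], [-1.27, 1.32], [0.08, 2.57], [-1.32, 4.46], [0.12, 2], [-2.74, 2.74]. Speed limits (rad/s): [2.22, 2.22, 3.01, 3.01, 3.14, 3.14, 3.14].

### API

Orientations are given as a unit quaternion [w, x, y, z].
In Python, from rig import sense, camera, sign_off, tcp_to_grasp gives the robot as it stands.
- The arm moves only by the shell command python3 -m inch 'ROWS' [FORCE]. ROWS is JSON, a list of rows, each an object with "gripper": the opening, from 0 (shut) to 1 (fully open); "slide": the shift along the tool's x, y, z in cm, a list of three; "twist": the turn about the tool's z in degrees. In form: [{"gripper": gripper, "slide": [dx, dy, dz], "twist": twist}, ...]. A call has 1 to 10 rows; each row is the pose to reach, as a shift and turn from the pose measured when the call began, along the tool's axes at that moment; what a row does not reach only later rows make up. A row lasts 1/12 s, in which the tool goes at most 41.7 mm and 7.16 degrees, less where a joint would pass 70% of its speed; a pose out of reach is approached as far as the arm can. A call with a gripper value outside its range is refused whole. The fingers move at their own pace and stop on an object; FORCE is the grip in N (left out, the last holds). Time passes only in rows, so rows that repeat a pose let the fingers close. It gives the time, the measured TCP pose, the force and the opening at its end, in the units of the state.
- sense(): the state, without advancing time (a new reading comes with each control period).
- camera(name): name is "side" or "top" or "wrist"; returns a dict with "image" (420x560x3 uint8, red, green, blue), "mtx" (3x3 intrinsics, pixels), "position" and "rotation" of the camera in the world. Camera axes: x right, y down, z forward; pixel columns grow to the right and rows downward; lengths in mm; the calibration is good to about 2 mm. The wrist camera is an equidistant fisheye: a pixel r from the principal point sees the ray r / f radians off the axis. A picture is of the moment at which its call begins. There is no depth.
- sign_off(): hands the job in, once; it reports no verdict.
The state is a dict: "t": time; "joints": joint angles; "dq": joint speeds; "tau": joint torques, N m; "tool_pos": TCP position; "ee_rot": TCP orientation; "wrist_force": force on the tool from outside, world axes, zero at the start; "wrist_torque": the same for the moment, N m; "grip_width": finger opening in mm.
Only numpy, scipy, OpenCV 4.12 (cv2) and the standard library are available. Lean on these libraries where they do the work, as an engineer would, in place of code of your own. Each camera call takes 0.05 s, during which the arm holds its last target.

## Working session

There is one attempt and no reset: what is moved stays moved. The work goes in short steps, Python scripts to look and compute and a shell command to move; the robot and the scene stay as the last step left them, time stands still between calls to the robot, and variables do not carry over. Pictures are saved under pics/ and viewed, and the job is handed in when it is done.

```bash
ls; mkdir -p pics; python3 - <<'E'
from rig import sense,camera,tcp_to_grasp
import cv2
print(sense(),tcp_to_grasp)
for n in("side","top","wrist"):
    c=camera(n);cv2.imwrite(f"pics/a_{n}.png",c["image"][:,:,::-1]);print(n,c["mtx"],c["position"],c["rotation"])
E
```

```text
pics
{'t': 0.0, 'joints': array([-1.40358222,  0.4352194 ,  0.02498768,  1.57413886, -0.01158055,
        1.13398732, -0.07506951]), 'dq': array([ 1.53440477e-03, -9.92055463e-04, -7.51391471e-04,  1.96094322e-03,
       -7.61692505e-04, -2.15507432e-06, -9.20983039e-04]), 'tau': array([-4.89416925e-04, -6.70477796e+01,  1.02488268e+00, -3.16229188e+01,
        1.55022688e-02,  1.23039205e-02,  1.68444126e-05]), 'tool_pos': array([166.57215369, 602.13887589, 403.91199542]), 'ee_rot': array([-2.37002640e-05,  1.34520391e-01,  9.90910499e-01, -8.03802442e-04]), 'wrist_force': array([ 0.12915916, -0.34501651, -0.10536437]), 'wrist_torque': array([-0.03578839, -0.02676474,  0.02073374]), 'grip_width': 85.46860710857003} 154.70000000000002
side [[390.45873873   0.         276.29679829]
 [  0.         390.45873873 206.83258623]
 [  0.           0.           1.        ]] [294.64476966 653.85160353 574.84265599] [ 0.08142815 -0.15219336  0.86730901 -0.46688512]
top [[440.02352166   0.         282.14173014]
 [  0.         440.02352166 209.36591369]
 [  0.           0.           1.        ]] [ 456.89714544   19.95676526 1109.04649293] [-0.01419284  0.70814106 -0.70535208  0.02851744]
wrist [[325.1922621    0.         279.59913191]
 [  0.         325.1922621  211.59915031]
 [  0.           0.           1.        ]] [ 99.82818986 620.25685653 373.60384428] [0.11114215 0.78794238 0.59984007 0.08358303]
```

View pics/a_side.png

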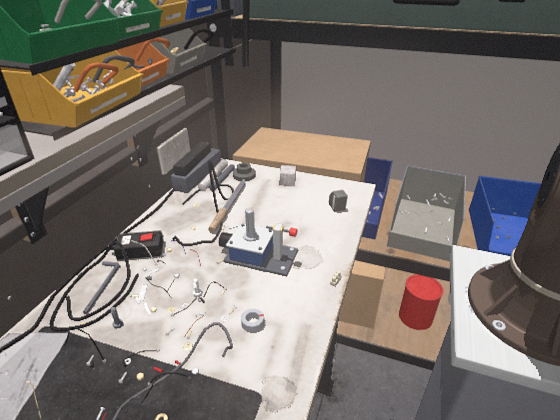

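View pics/a_top.png

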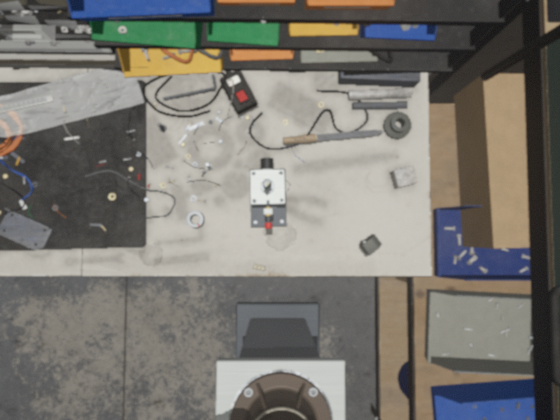

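View pics/a_wrist.png

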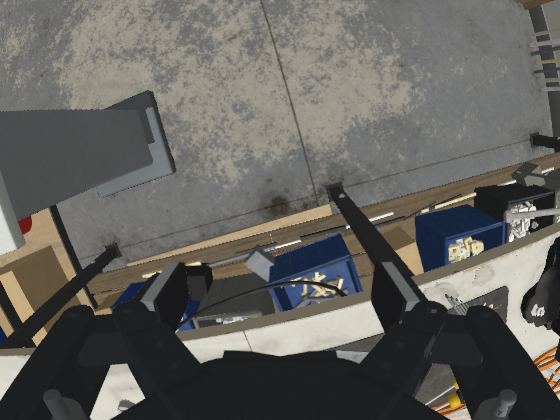

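```bash
cat > h.py <<'E'
import numpy as np,cv2
from scipy.spatial.transform import Rotation as R
from rig import sense,camera
def rot(q): return R.from_quat([q[1],q[2],q[3],q[0]]).as_matrix()
def ray(c,u,v,fish=False):
    K=c["mtx"];x=(u-K[0,2])/K[0,0];y=(v-K[1,2])/K[1,1]
    if fish:
        r=np.hypot(x,y);d=np.array([x/r*np.sin(r),y/r*np.sin(r),np.cos(r)]) if r>1e-9 else np.array([0,0,1.])
    else: d=np.array([x,y,1.])
    return np.array(c["position"]),rot(c["rotation"])@(d/np.linalg.norm(d))
def plane(c,u,v,z,fish=False):
    p,d=ray(c,u,v,fish);return p+d*(z-p[2])/d[2]
def proj(c,P,fish=False):
    q=rot(c["rotation"]).T@(np.array(P,float)-c["position"]);K=c["mtx"]
    if fish:
        n=np.hypot(q[0],q[1]);th=np.arctan2(n,q[2]);return K[0,2]+K[0,0]*th*q[0]/n,K[1,2]+K[1,1]*th*q[1]/n
    return K[0,2]+K[0,0]*q[0]/q[2],K[1,2]+K[1,1]*q[1]/q[2]
def tri(rays):
    A=np.zeros((3,3));b=np.zeros(3)
    for p,d in rays:
        M=np.eye(3)-np.outer(d,d);A+=M;b+=M@p
    return np.linalg.solve(A,b)
def crop(c,u0,v0,w,h,s,name):
    im=c["image"][v0:v0+h,u0:u0+w,::-1]
    cv2.imwrite("pics/"+name,cv2.resize(im,None,fx=s,fy=s,interpolation=cv2.INTER_CUBIC))
E
python3 - <<'E'
from h import *
t=camera("top");s=camera("side")
crop(t,150,140,160,110,5,"b_top.png");crop(s,170,190,160,150,4,"b_side.png")
import pickle;pickle.dump((t,s),open("c0.pkl","wb"))
for u,v in((267,187),(195,219),(370,245)): print(plane(t,u,v,0))
print(plane(s,253,320,0),sense()["t"])
E
```

```text
[580.58020348  36.11641221   0.        ]
[498.78709458 216.45672052   0.        ]
[ 434.95776605 -224.46468038    0.        ]
[501.30372844 208.07748455   0.        ] 0.25
```

View pics/b_top.png

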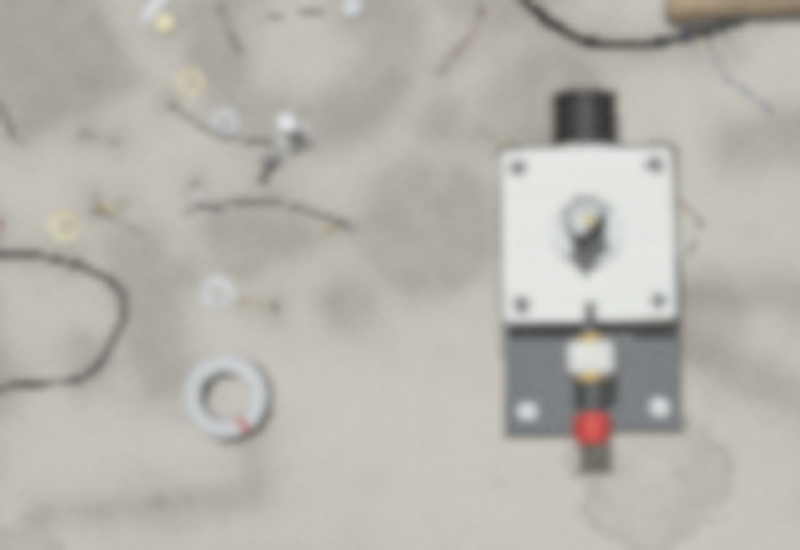

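View pics/b_side.png

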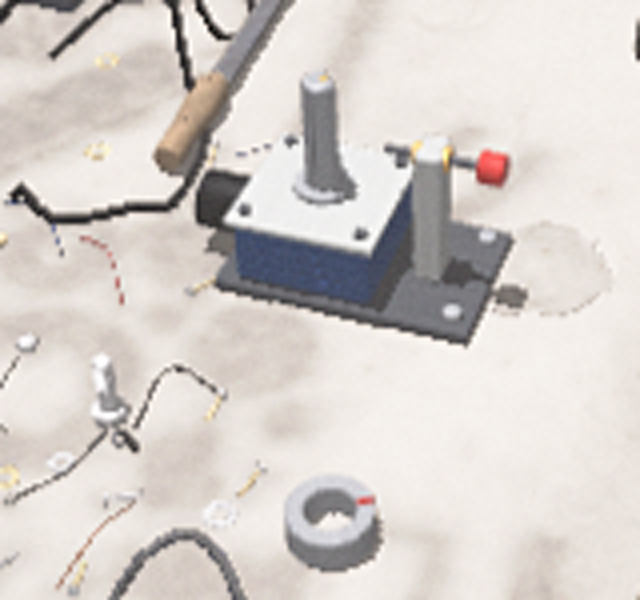

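```bash
python3 - <<'E'
from h import *
import pickle
t,s=pickle.load(open("c0.pkl","rb"))
T=lambda u,v:((u+.5)/5-.5+150,(v+.5)/5-.5+140)
S=lambda u,v:((u+.5)/4-.5+170,(v+.5)/4-.5+190)
cs=[plane(t,*T(*p),50) for p in((501,150),(674,146),(680,322),(506,327))]
print(np.round(cs,1),"mean",np.mean(cs,0))
for a,b in((3,0),(2,1)):
    d=cs[b]-cs[a];print(np.degrees(np.arctan2(d[1],d[0])),np.linalg.norm(d))
for a,b in((1,0),(2,3)):
    d=cs[b]-cs[a];print(np.degrees(np.arctan2(d[1],d[0]))-90,np.linalg.norm(d))
sh=plane(t,*T(585,213),121);sh2=plane(s,*S(319,78),121)
print("shaft",sh,sh2,tri([ray(t,*T(585,213)),ray(s,*S(319,78))]))
kn=plane(t,*T(592,428),85);kn2=plane(s,*S(492,167),85);print("knob",kn,kn2)
for n,c,z in(("c",(227,397),18),("red",(243,425),18)): print(n,plane(t,*T(*c),z))
print("side c",plane(s,*S(331,509),18),"red",plane(s,*S(366,501),18))
print("bolt",plane(t,*T(290,125),36),plane(s,*S(108,408),0))
E
```

```text
[[617.1  77.2  50. ]
 [619.6  -6.6  50. ]
 [534.   -9.7  50. ]
 [531.2  74.2  50. ]] mean [575.48158425  33.78657707  50.        ]
2.048844326395402 85.96272910996518
2.1120354298765864 85.63908376052429
1.7038170071103167 83.83252204334869
1.9251890790580575 83.92564821048366
shaft [577.96667844  35.31446607 121.        ] [578.10271256  34.34152185 121.        ] [577.78870554  35.26944372 121.66667829]
knob [481.8485481  32.0710583  85.       ] [483.2237298   31.18765746  85.        ]
c [498.10721408 213.26749517  18.        ]
red [484.30268887 205.18358725  18.        ]
side c [498.6655414  215.81743558  18.        ] red [485.46113958 206.09456808  18.        ]
bolt [630.90264148 181.3558973   36.        ] [635.70865449 180.23270419   0.        ]
```

```bash
cat >> h.py <<'E'
G=154.7
def go(P,yang=None):
    s=sense();Rm=rot(s["ee_rot"]);p=s["tool_pos"]
    g=p+Rm[:,2]*G
    y=np.degrees(np.arctan2(Rm[1,1],Rm[0,1]))
    print("t",round(s["t"],2),"grasp",g.round(2),"yang %.2f tilt"%y,Rm[:2,2].round(4),"w %.2f"%s["grip_width"],"F",s["wrist_force"].round(1),"Tq",s["wrist_torque"].round(2))
    if P is not None:
        d=Rm.T@(np.array(P)-(g));print("slide cm",(d/10).round(3))
    if yang is not None:
        tw=-((yang-y+90)%180-90);print("twist deg %.2f (or +-180)"%tw)
E
python3 -c "
from h import *
go([577.5,34.8,230],47)
print(sense()['joints'])"
```

```text
t 0.25 grasp [166.56 602.2  249.65] yang 74.54 tilt [-0.0001 -0.0007] w 85.29 F [-0.6 -0.6 -0.1] Tq [-0.01 -0.01  0.03]
slide cm [-54.735 -43.728   1.998]
twist deg 27.54 (or +-180)
[-1.40360022  0.4348596   0.02497376  1.57357302 -0.01161891  1.1339844
 -0.0751294 ]
```

```bash
python3 -m inch '[{"gripper":1,"slide":[-54.7,-43.7,2],"twist":27.5},{"gripper":1,"slide":[-54.7,-43.7,2],"twist":27.5},{"gripper":1,"slide":[-54.7,-43.7,2],"twist":27.5},{"gripper":1,"slide":[-54.7,-43.7,2],"twist":27.5},{"gripper":1,"slide":[-54.7,-43.7,2],"twist":27.5},{"gripper":1,"slide":[-54.7,-43.7,2],"twist":27.5},{"gripper":1,"slide":[-54.7,-43.7,2],"twist":27.5},{"gripper":1,"slide":[-54.7,-43.7,2],"twist":27.5},{"gripper":1,"slide":[-54.7,-43.7,2],"twist":27.5},{"gripper":1,"slide":[-54.7,-43.7,2],"twist":27.5}]' 60
python3 -c "
from h import *
go([577.5,34.8,230],47)"
```

```text
t: 1.08
tool_pos: [411.6, 263.2, 393.0]
ee_rot: [0.0, 0.366, 0.931, -0.0]
wrist_force: [0.6, 0.5, -0.3]
grip_width: 85.4
t 1.08 grasp [411.61 263.16 238.29] yang 47.05 tilt [ 0.0002 -0.0002] w 85.40 F [ 0.6  0.5 -0.3] Tq [ 0.04 -0.07 -0.02]
slide cm [-27.701  -5.413   0.836]
twist deg 0.05 (or +-180)
```

```bash
python3 -m inch '[{"gripper":1,"slide":[-27.7,-5.4,0.8],"twist":0},{"gripper":1,"slide":[-27.7,-5.4,0.8],"twist":0},{"gripper":1,"slide":[-27.7,-5.4,0.8],"twist":0},{"gripper":1,"slide":[-27.7,-5.4,0.8],"twist":0},{"gripper":1,"slide":[-27.7,-5.4,0.8],"twist":0},{"gripper":1,"slide":[-27.7,-5.4,0.8],"twist":0},{"gripper":1,"slide":[-27.7,-5.4,0.8],"twist":0},{"gripper":1,"slide":[-27.7,-5.4,0.8],"twist":0},{"gripper":1,"slide":[-27.7,-5.4,0.8],"twist":0}]'
python3 -c "
from h import *
go([577.5,34.8,115],47)
w=camera('wrist');cv2.imwrite('pics/c_w.png',w['image'][:,:,::-1])
import pickle;pickle.dump(w,open('c1.pkl','wb'))
for P in ([577.5,34.8,121],[577.5,34.8,50]): print(proj(w,P,True))
"
```

```text
t: 1.83
tool_pos: [578.3, 32.4, 384.8]
ee_rot: [0.0, 0.368, 0.93, -0.001]
wrist_force: [0.2, 0.8, 0.2]
grip_width: 85.5
t 1.83 grasp [578.3   32.17 230.06] yang 46.79 tilt [ 0.0001 -0.0013] w 85.48 F [0.2 0.8 0.2] Tq [0.09 0.02 0.02]
slide cm [ 0.25   0.147 11.506]
twist deg -0.21 (or +-180)
(np.float64(281.53936297631356), np.float64(211.23399488489994))
(np.float64(281.18973715638236), np.float64(190.82077094511487))
```

View pics/c_w.png

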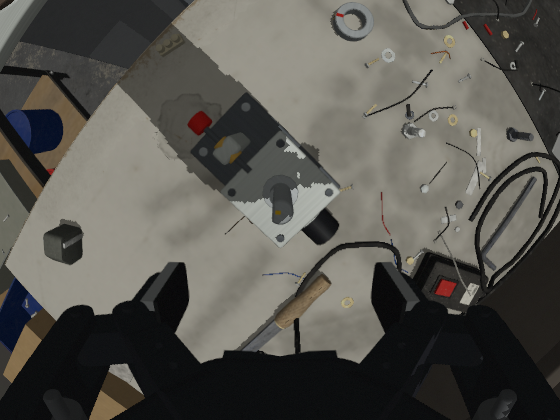

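```bash
python3 -c "
from h import *
import pickle
w=pickle.load(open('c1.pkl','rb'))
crop(w,180,90,180,170,3.5,'c_w2.png') if 0 else crop(w,180,100,170,150,4,'c_w2.png')
crop(w,255,170,60,60,10,'c_w3.png')
"
```

```text
(no output)
```

View pics/c_w2.png

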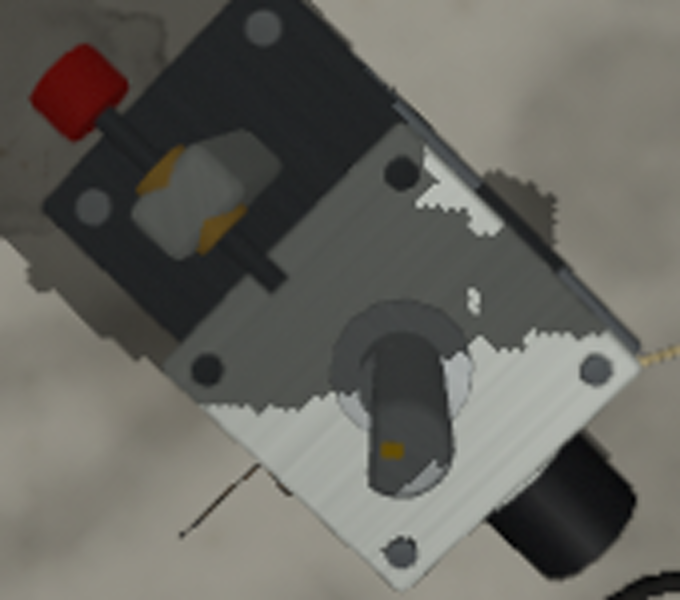

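View pics/c_w3.png

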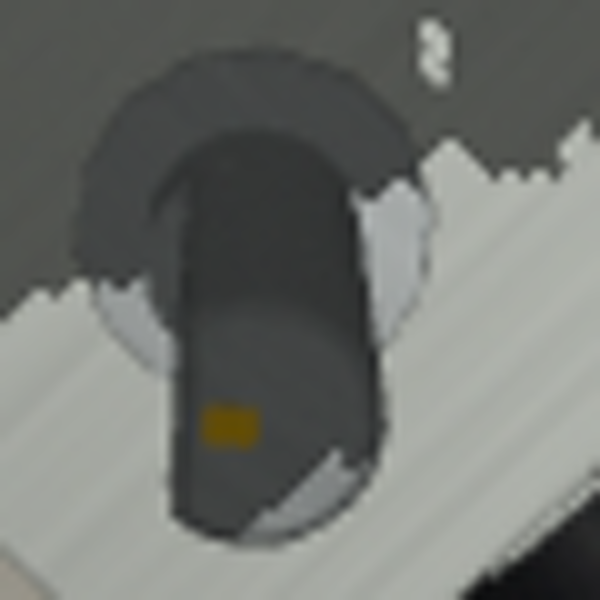

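```bash
python3 -c "
from h import *
import pickle
w=pickle.load(open('c1.pkl','rb'))
T=lambda u,v:((u+.5)/10-.5+255,(v+.5)/10-.5+170)
W=lambda u,v:((u+.5)/4-.5+180,(v+.5)/4-.5+100)
P=lambda q,z:plane(w,*q,z,True)
print('shaft',P(T(253,425),121))
a,b=P(T(203,427),121),P(T(260,427),121);d=a-b;print('stripe ang',np.degrees(np.arctan2(d[1],d[0])),b)
a,b=P(T(172,510),121),P(T(180,330),121);d=a-b;print('flat edge ang',np.degrees(np.arctan2(d[1],d[0])))
# screws of plate (4), at z50: 
sc=[P(W(*q),50) for q in((402,172),(207,369),(402,552),(596,369))];print(np.round(sc,1),np.mean(sc,0))
for i,j in((0,3),(1,2)):
  d=sc[j]-sc[i];print(np.degrees(np.arctan2(d[1],d[0])),np.linalg.norm(d))
for i,j in((1,0),(2,3)):
  d=sc[j]-sc[i];print(np.degrees(np.arctan2(d[1],d[0]))-90,np.linalg.norm(d))
print('knob',P(W(79,92),85))
print('tip',P(W(276,283),85))
b=P(W(397,365),55);print('boss',b)
"
```

```text
shaft [577.099479   33.4468449 121.       ]
stripe ang -133.17969870606711 [577.57065979  33.72169816 121.        ]
flat edge ang -46.00646038706876
[[543.2  65.6  50. ]
 [545.3  -0.9  50. ]
 [611.6   1.4  50. ]
 [609.5  67.6  50. ]] [577.38559705  33.43052784  50.        ]
1.7066081900166858 66.34001122621657
1.9429173124586347 66.41240146990856
1.7868485339911757 66.50671322690489
1.8493139302377273 66.23294475758985
knob [482.11847145  30.50189689  85.        ]
tip [540.25569019  32.11621683  85.        ]
boss [575.2328154   33.91165922  55.        ]
```

```bash
python3 -c "
from h import *
go([577.5,34,112],46.8)"
```

```text
t 1.88 grasp [577.58  34.26 230.01] yang 46.96 tilt [-0.0005 -0.0003] w 85.42 F [-0.1 -0.6  0.3] Tq [ 0.05 -0.    0.  ]
slide cm [-0.014 -0.018 11.801]
twist deg 0.16 (or +-180)
```

```bash
python3 -m inch '[{"gripper":0.55,"slide":[0,0,4],"twist":0},{"gripper":0.55,"slide":[0,0,8],"twist":0},{"gripper":0.55,"slide":[0,0,10.5],"twist":0},{"gripper":0.55,"slide":[0,0,11.8],"twist":0},{"gripper":0.55,"slide":[0,0,11.8],"twist":0},{"gripper":0.55,"slide":[0,0,11.8],"twist":0}]' 40
python3 -c "
from h import *
go([577.5,34,112],46.8)
w=camera('wrist');cv2.imwrite('pics/d_w.png',w['image'][:,:,::-1])"
```

```text
t: 2.38
tool_pos: [577.1, 35.6, 266.6]
ee_rot: [-0.001, 0.366, 0.931, -0.0]
wrist_force: [0.2, -0.9, 0.8]
grip_width: 47.0
t 2.38 grasp [576.85  35.62 111.89] yang 47.06 tilt [-0.0019  0.0001] w 46.99 F [ 0.2 -0.9  0.8] Tq [ 0.03 -0.   -0.01]
slide cm [-0.158 -0.074 -0.012]
twist deg 0.26 (or +-180)
```

View pics/d_w.png

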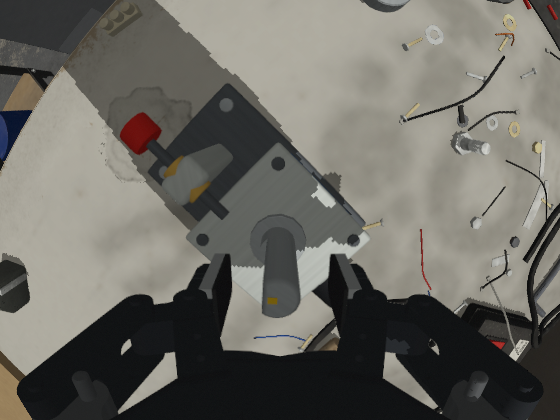

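The shaft (tip at about pixel (281,300)) stands midway between the pads (columns 231 and 328). Closing on it now.

```bash
python3 -m inch '[{"gripper":0,"slide":[-0.1,-0.05,0],"twist":0},{"gripper":0,"slide":[-0.1,-0.05,0],"twist":0},{"gripper":0,"slide":[-0.1,-0.05,0],"twist":0},{"gripper":0,"slide":[-0.1,-0.05,0],"twist":0},{"gripper":0,"slide":[-0.1,-0.05,0],"twist":0},{"gripper":0,"slide":[-0.1,-0.05,0],"twist":0}]' 40
python3 -c "
from h import *
go([577.5,34,112],1.8)"
```

```text
t: 2.93
tool_pos: [578.5, 34.3, 269.1]
ee_rot: [0.001, 0.366, 0.931, 0.001]
wrist_force: [-2.6, 0.7, 7.8]
grip_width: 15.2
t 2.93 grasp [578.79  34.48 114.36] yang 47.03 tilt [0.0022 0.0011] w 15.18 F [-2.6  0.7  7.8] Tq [ 0.07  0.43 -0.02]
slide cm [ 0.062 -0.123  0.236]
twist deg 45.23 (or +-180)
```

```bash
python3 -c "
from h import *
go([579.4,33.56,114],1.8)"
python3 -m inch '[{"gripper":0,"slide":[0.01,-0.01,0],"twist":6.5},{"gripper":0,"slide":[0.03,-0.01,0],"twist":13},{"gripper":0,"slide":[0.04,-0.02,0],"twist":19.5},{"gripper":0,"slide":[0.06,-0.02,0],"twist":26},{"gripper":0,"slide":[0.08,-0.02,0],"twist":32.5},{"gripper":0,"slide":[0.09,-0.02,0],"twist":39},{"gripper":0,"slide":[0.1,-0.02,0],"twist":45.2},{"gripper":0,"slide":[0.1,-0.02,0],"twist":45.2},{"gripper":0,"slide":[0.1,-0.02,0],"twist":45.2}]'
python3 -c "
from h import *
go([579.4,33.56,114],1.8)
w=camera('wrist');cv2.imwrite('pics/e_w.png',w['image'][:,:,::-1])"
```

```text
t 2.93 grasp [578.79  34.48 114.36] yang 47.03 tilt [0.0022 0.0011] w 15.18 F [-2.6  0.7  7.8] Tq [ 0.07  0.43 -0.02]
slide cm [-0.107 -0.026  0.036]
twist deg 45.23 (or +-180)
t: 3.68
tool_pos: [577.9, 33.2, 269.3]
ee_rot: [0.002, 0.697, 0.717, 0.001]
wrist_force: [2.6, -6.4, -8.2]
grip_width: 14.4
t 3.68 grasp [578.45  32.93 114.57] yang 1.70 tilt [ 0.0037 -0.0016] w 14.39 F [ 2.6 -6.4 -8.2] Tq [-1.43 -0.64 -0.08]
slide cm [0.06  0.097 0.057]
twist deg -0.10 (or +-180)
```

View pics/e_w.png

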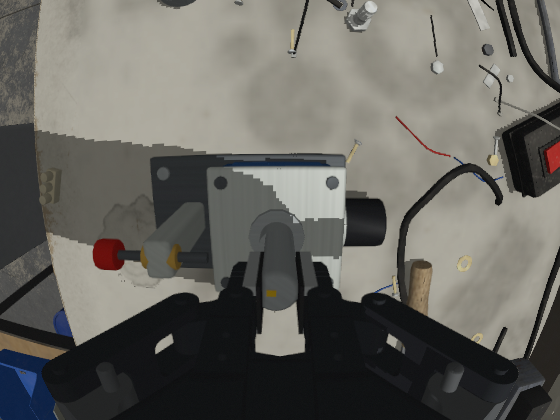

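```bash
python3 -m inch '[{"gripper":0,"slide":[0.06,0.08,0],"twist":-0.1},{"gripper":0,"slide":[0.06,0.08,0],"twist":-0.1},{"gripper":0,"slide":[0.06,0.08,0],"twist":-0.1},{"gripper":0,"slide":[0.06,0.08,0],"twist":-0.1}]'
python3 -c "
from h import *
go([579.4,33.56,114],1.8)
w=camera('wrist');crop(w,230,200,90,120,5,'f_w.png')
go(None)
"
```

```text
t: 4.07
tool_pos: [578.2, 33.2, 269.2]
ee_rot: [0.002, 0.696, 0.718, 0.0]
wrist_force: [-2.2, -4.6, -2.0]
grip_width: 14.9
t 4.07 grasp [578.57  32.93 114.51] yang 1.80 tilt [ 0.0026 -0.002 ] w 14.92 F [-2.2 -4.6 -2. ] Tq [-0.93  0.72 -0.1 ]
slide cm [0.061 0.085 0.051]
twist deg -0.00 (or +-180)
t 4.12 grasp [578.57  32.93 114.51] yang 1.80 tilt [ 0.0026 -0.002 ] w 15.01 F [-3.4 -3.3 -2.9] Tq [-0.95  0.65 -0.1 ]
```

View pics/f_w.png

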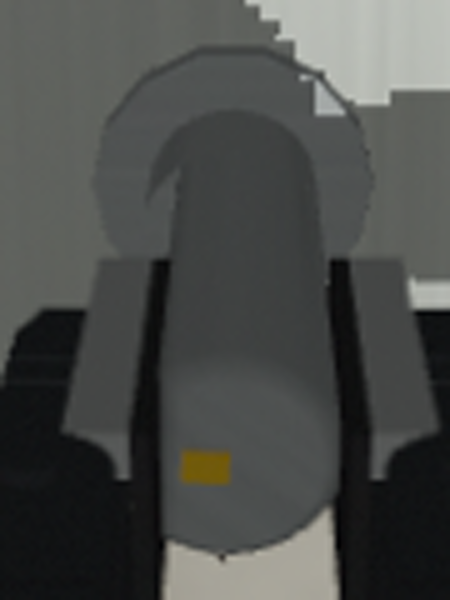

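```bash
python3 -m inch '[{"gripper":0.4,"slide":[0,0,0],"twist":0},{"gripper":0.4,"slide":[0,0,0],"twist":0},{"gripper":0.4,"slide":[0,0,0],"twist":0},{"gripper":0.4,"slide":[0,0,-4],"twist":0},{"gripper":0.4,"slide":[0,0,-8],"twist":0},{"gripper":0.4,"slide":[0,0,-10],"twist":0},{"gripper":0.4,"slide":[0,0,-10],"twist":0}]'
python3 -c "
from h import *
print(sense()['joints'].round(2))
go([498.4,214.5,140],123)
w=camera('wrist');cv2.imwrite('pics/g_w.png',w['image'][:,:,::-1]);crop(w,120,110,200,140,4,'g_w2.png')
import pickle;pickle.dump(w,open('c2.pkl','wb'))
t=camera('top');crop(t,235,160,70,80,7,'g_t.png')
"
```

```text
t: 4.7
tool_pos: [579.7, 33.3, 374.6]
ee_rot: [0.004, 0.696, 0.718, 0.004]
wrist_force: [0.6, -0.6, 1.0]
grip_width: 34.2
[-0.61  0.43  0.65  1.77 -0.3   1.03  0.18]
t 4.7 grasp [581.45  33.29 219.9 ] yang 1.82 tilt [ 0.0114 -0.    ] w 34.21 F [ 0.6 -0.6  1. ] Tq [-0.   -0.03 -0.  ]
slide cm [18.378 -7.817  7.894]
twist deg 58.82 (or +-180)
```

View pics/g_w.png

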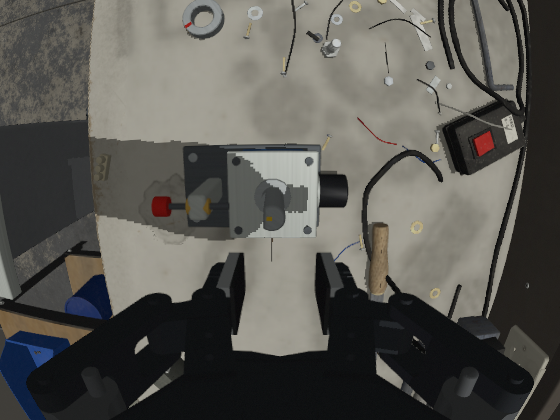

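View pics/g_w2.png

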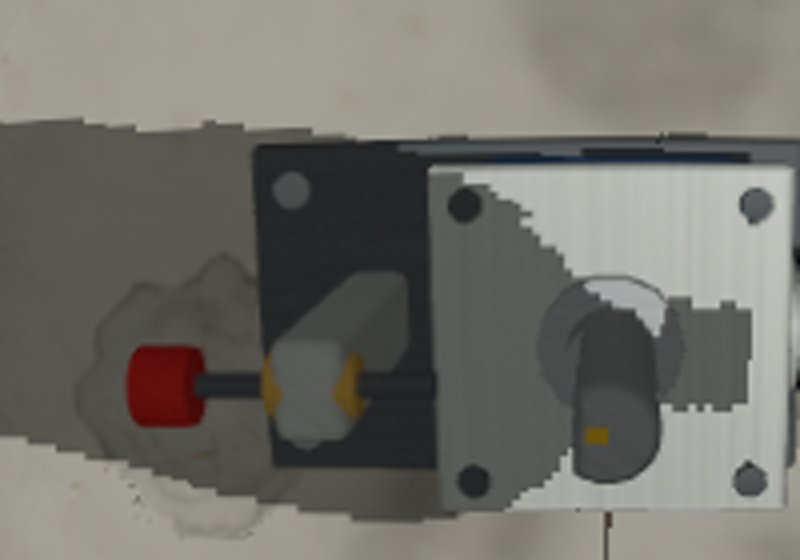

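```bash
python3 -c "
from h import *
import pickle
w=pickle.load(open('c2.pkl','rb'))
crop(w,255,190,40,45,14,'g_w3.png')
W=lambda u,v:((u+.5)/4-.5+120,(v+.5)/4-.5+110)
P=lambda q,z:plane(w,*q,z,True)
sc=[P(W(*q),50) for q in((464,205),(474,481),(750,479),(756,205))];print(np.round(sc,1),np.mean(sc,0))
for i,j in((0,3),(1,2)):
  d=sc[j]-sc[i];print(np.degrees(np.arctan2(d[1],d[0])),np.linalg.norm(d))
for i,j in((1,0),(2,3)):
  d=sc[j]-sc[i];print(np.degrees(np.arctan2(d[1],d[0]))-90,np.linalg.norm(d))
a=P(W(168,386),85);b=P(W(435,385),85);d=b-a;print('key',a,b,np.degrees(np.arctan2(d[1],d[0])))
"
```

```text
[[542.8  65.3  50. ]
 [545.2  -1.1  50. ]
 [611.4   1.3  50. ]
 [609.4  67.1  50. ]] [577.20338857  33.14182427  50.        ]
1.605777480845511 66.55045280127098
2.0855537355461724 66.3166219538474
2.018118381588664 66.4017198698977
1.816107466505386 65.84513660832239
key [482.2197472   30.32406154  85.        ] [541.05393726  32.05654509  85.        ] 1.686694736253856
```

View pics/g_w3.png

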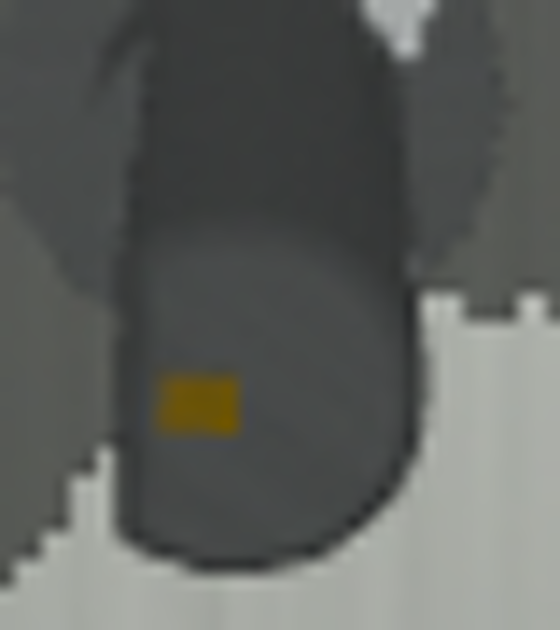

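```bash
python3 -c "
from h import *
import pickle
w=pickle.load(open('c2.pkl','rb'))
T=lambda u,v:((u+.5)/14-.5+255,(v+.5)/14-.5+190)
P=lambda q,z:plane(w,*q,z,True)
for A,B,z in(((117,525),(122,310),121),((136,520),(143,260),121)):
  a,b=P(T(*A),z),P(T(*B),z);d=b-a;print(np.degrees(np.arctan2(d[1],d[0]))-90)
for q in((158,405),(240,405)):print(P(T(*q),121))
a,b=P(T(158,405),121),P(T(240,405),121);d=b-a;print(np.degrees(np.arctan2(d[1],d[0])))
for q in ((103,167),(332,45),(203,18),(187,24)): print(plane(w,*q,18,True))
go([498.4,214.5,140],123)
"
```

```text
-0.29517235223926264
-0.41470557682875153
[573.26051219  33.23081216 121.        ]
[577.46861417  33.35207648 121.        ]
1.650628062546952
[387.2700349   55.06601232  18.        ]
[631.81484738 183.27936525  18.        ]
[501.28520291 210.26421305  18.        ]
[484.73643143 204.65710605  18.        ]
t 4.8 grasp [579.09  33.78 215.65] yang 1.85 tilt [ 0.0053 -0.0007] w 33.90 F [-0.2  0.1 -0.6] Tq [ 0.03  0.02 -0.03]
slide cm [18.33  -7.522  7.509]
twist deg 58.85 (or +-180)
```

```bash
python3 -m inch '[{"gripper":0.9,"slide":[18.3,-7.5,1],"twist":-121},{"gripper":0.9,"slide":[18.3,-7.5,1],"twist":-121},{"gripper":0.9,"slide":[18.3,-7.5,1],"twist":-121},{"gripper":0.9,"slide":[18.3,-7.5,2],"twist":-121},{"gripper":0.9,"slide":[18.3,-7.5,2],"twist":-121},{"gripper":0.9,"slide":[18.3,-7.5,2],"twist":-121},{"gripper":0.9,"slide":[18.3,-7.5,2],"twist":-121},{"gripper":0.9,"slide":[18.3,-7.5,2],"twist":-121},{"gripper":0.9,"slide":[18.3,-7.5,2],"twist":-121},{"gripper":0.9,"slide":[18.3,-7.5,2],"twist":-121}]'
python3 -c "
from h import *
go([498.4,214.5,140],123)"
```

```text
t: 5.63
tool_pos: [497.0, 214.7, 348.5]
ee_rot: [0.002, 0.141, 0.99, -0.001]
wrist_force: [0.4, -0.6, 0.6]
grip_width: 77.0
t 5.63 grasp [497.39 214.26 193.8 ] yang 73.82 tilt [ 0.0027 -0.0027] w 77.03 F [ 0.4 -0.6  0.6] Tq [0.01 0.03 0.06]
slide cm [-0.072  0.061  5.381]
twist deg -49.18 (or +-180)
```

```bash
python3 -m inch '[{"gripper":1,"slide":[0,0,2],"twist":-49.2},{"gripper":1,"slide":[0,0,4],"twist":-49.2},{"gripper":1,"slide":[0,0,5.3],"twist":-49.2},{"gripper":1,"slide":[0,0,5.3],"twist":-49.2},{"gripper":1,"slide":[0,0,5.3],"twist":-49.2},{"gripper":1,"slide":[0,0,5.3],"twist":-49.2},{"gripper":1,"slide":[0,0,5.3],"twist":-49.2},{"gripper":1,"slide":[0,0,5.3],"twist":-49.2},{"gripper":1,"slide":[0,0,5.3],"twist":-49.2}]'
python3 -c "
from h import *
go([498.4,214.5,20],123)
w=camera('wrist');cv2.imwrite('pics/i_w.png',w['image'][:,:,::-1]);crop(w,230,160,100,90,6,'i_w2.png')
import pickle;pickle.dump(w,open('c3.pkl','wb'))
"
```

```text
t: 6.38
tool_pos: [496.8, 214.4, 294.6]
ee_rot: [0.0, -0.282, 0.959, -0.002]
wrist_force: [0.4, -0.4, 0.6]
grip_width: 85.7
t 6.38 grasp [496.94 213.98 139.91] yang 122.81 tilt [ 0.001  -0.0028] w 85.67 F [ 0.4 -0.4  0.6] Tq [-0.02 -0.   -0.06]
slide cm [-0.159 -0.    11.991]
twist deg -0.19 (or +-180)
```

View pics/i_w.png

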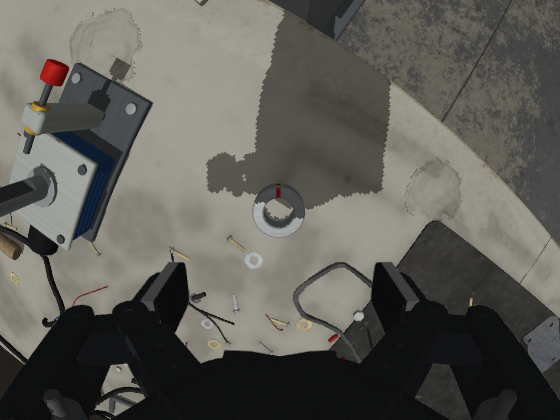

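View pics/i_w2.png

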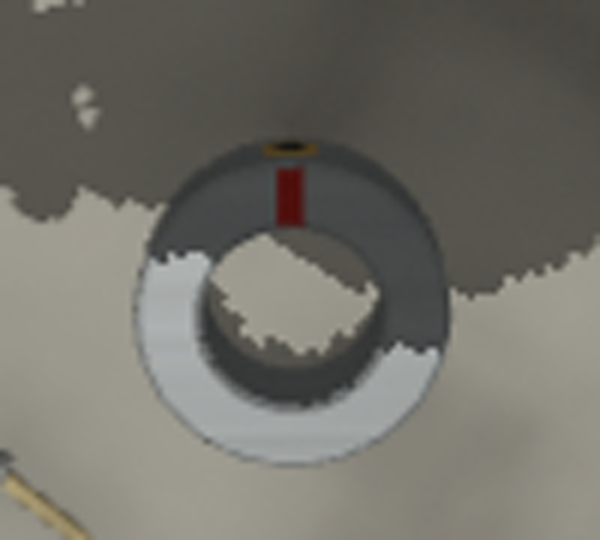

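```bash
python3 -c "
from h import *
import pickle
w=pickle.load(open('c3.pkl','rb'))
T=lambda u,v:((u+.5)/6-.5+230,(v+.5)/6-.5+160)
P=lambda q,z:plane(w,*q,z,True)
for q in((135,311),(450,311),(292,157),(292,466)): print(P(T(*q),18).round(1))
c=P(T(292,311),18);d=P(T(290.5,170),18)-c;print(c,np.degrees(np.arctan2(d[1],d[0])),np.linalg.norm(d))
b=P(T(291,318),18);d=P(T(291,197),18)-c
s=P(T(291,149),9)-c;print(np.degrees(np.arctan2(s[1],s[0])),s)
go([c[0],c[1],20],123)
"
```

```text
[509.9 195.1  18. ]
[487.4 229.9  18. ]
[481.3 201.3  18. ]
[516.9 224.2  18. ]
[498.6513488  212.49397287  18.        ] -146.6530987311362 18.8856436644075
-146.6698057067074 [-16.60365501 -10.91909258  -9.        ]
t 6.43 grasp [497.08 214.04 140.12] yang 122.78 tilt [ 0.0014 -0.0028] w 85.34 F [ 0.1 -0.6 -0.2] Tq [-0.01 -0.08  0.04]
slide cm [-0.052 -0.177 12.012]
twist deg -0.22 (or +-180)
```

```bash
python3 -m inch '[{"gripper":0.8,"slide":[-0.05,-0.17,4],"twist":-0.6},{"gripper":0.8,"slide":[-0.05,-0.17,8],"twist":-0.6},{"gripper":0.8,"slide":[-0.05,-0.17,10.5],"twist":-0.6},{"gripper":0.8,"slide":[-0.05,-0.17,12],"twist":-0.6},{"gripper":0.8,"slide":[-0.05,-0.17,12],"twist":-0.6},{"gripper":0.8,"slide":[-0.05,-0.17,12],"twist":-0.6},{"gripper":0.8,"slide":[-0.05,-0.17,12],"twist":-0.6}]'
python3 -c "
from h import *
go([498.6,212.7,20],123.35)
w=camera('wrist');crop(w,180,170,200,150,4,'j_w.png')
"
```

```text
t: 7.02
tool_pos: [498.8, 213.3, 175.7]
ee_rot: [0.001, -0.287, 0.958, -0.002]
wrist_force: [-0.3, 2.1, -0.0]
grip_width: 68.3
t 7.02 grasp [499.16 212.91  20.99] yang 123.30 tilt [ 0.0025 -0.0024] w 68.30 F [-0.3  2.1 -0. ] Tq [ 0.02 -0.02 -0.05]
slide cm [0.059 0.014 0.099]
twist deg -0.05 (or +-180)
```

View pics/j_w.png

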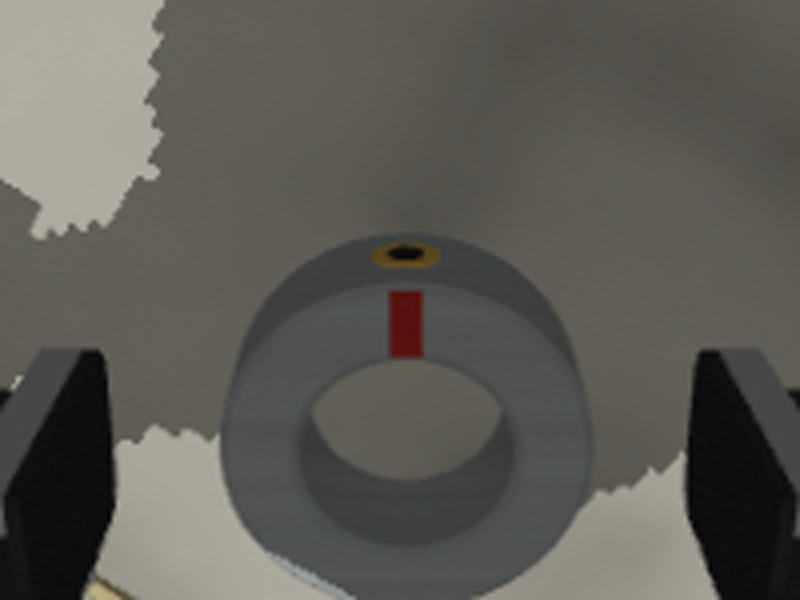

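```bash
python3 -m inch '[{"gripper":0.3,"slide":[0.04,0,0],"twist":0},{"gripper":0.3,"slide":[0.04,0,0],"twist":0},{"gripper":0.3,"slide":[0.04,0,0],"twist":0},{"gripper":0.3,"slide":[0.04,0,0],"twist":0},{"gripper":0.3,"slide":[0.04,0,0],"twist":0}]' 60
python3 -c "
from h import *
go([498.6,212.7,180],123.35)
w=camera('wrist');crop(w,180,170,200,150,4,'k_w.png')
"
```

```text
t: 7.48
tool_pos: [499.0, 213.3, 177.6]
ee_rot: [0.002, -0.287, 0.958, -0.001]
wrist_force: [-2.1, -0.8, 12.0]
grip_width: 39.9
t 7.48 grasp [499.85 213.23  22.93] yang 123.30 tilt [ 0.0052 -0.0007] w 39.86 F [-2.1 -0.8 12. ] Tq [-0.18  0.44 -0.04]
slide cm [  0.071  -0.03  -15.708]
twist deg -0.05 (or +-180)
```

View pics/k_w.png

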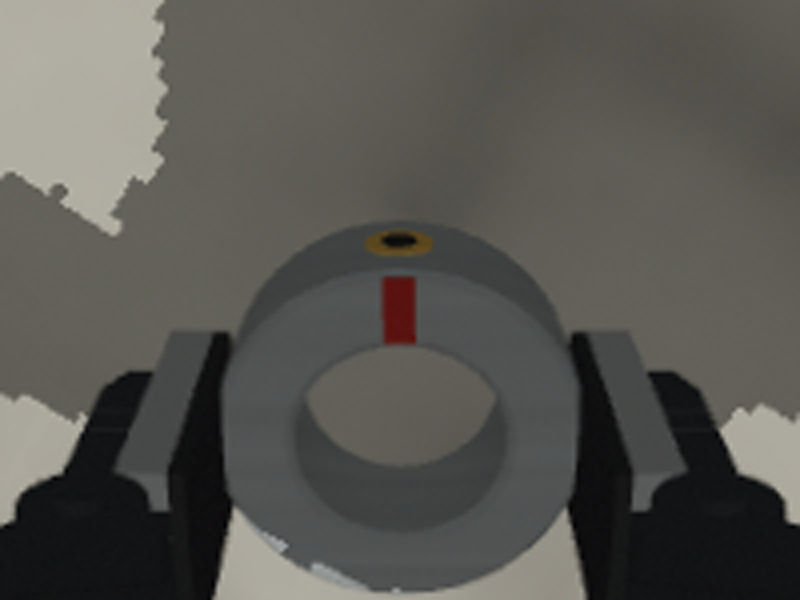

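```bash
python3 -m inch '[{"gripper":0.3,"slide":[0,0,-2],"twist":0},{"gripper":0.3,"slide":[0,0,-6],"twist":0},{"gripper":0.3,"slide":[0,0,-10],"twist":6},{"gripper":0.3,"slide":[0,0,-13],"twist":12},{"gripper":0.3,"slide":[0,0,-15.5],"twist":18},{"gripper":0.3,"slide":[0,0,-15.7],"twist":25},{"gripper":0.3,"slide":[0,0,-15.7],"twist":31.5},{"gripper":0.3,"slide":[0,0,-15.7],"twist":31.5},{"gripper":0.3,"slide":[0,0,-15.7],"twist":31.5}]'
python3 -c "
from h import *
go([577.3,33.4,180],91.8)
w=camera('wrist');crop(w,180,150,200,150,4,'l_w.png')
s=camera('side');t=camera('top')
import pickle;pickle.dump((w,s,t,sense()),open('c4.pkl','wb'))
print(proj(s,[498.6,212.7,166]),proj(t,[498.6,212.7,166]))
crop(s,200,190,120,110,6,'l_s.png')
go(None)
"
```

```text
t: 8.28
tool_pos: [497.9, 213.5, 334.9]
ee_rot: [0.003, -0.018, 1.0, -0.0]
wrist_force: [-0.4, 0.4, -1.9]
grip_width: 39.8
t 8.28 grasp [498.75 213.42 180.2 ] yang 92.01 tilt [ 0.0055 -0.0006] w 39.81 F [-0.4  0.4 -1.9] Tq [ 0.03 -0.    0.05]
slide cm [ -7.218 -18.267   0.074]
twist deg 0.21 (or +-180)
(np.float64(250.14428827883407), np.float64(253.0667308743386)) (np.float64(182.9859483940622), np.float64(216.10387665442423))
t 8.43 grasp [498.78 213.22 179.68] yang 91.97 tilt [ 0.0047 -0.001 ] w 39.58 F [-0.1 -0.  -1.3] Tq [-0.05 -0.    0.03]
```

View pics/l_w.png

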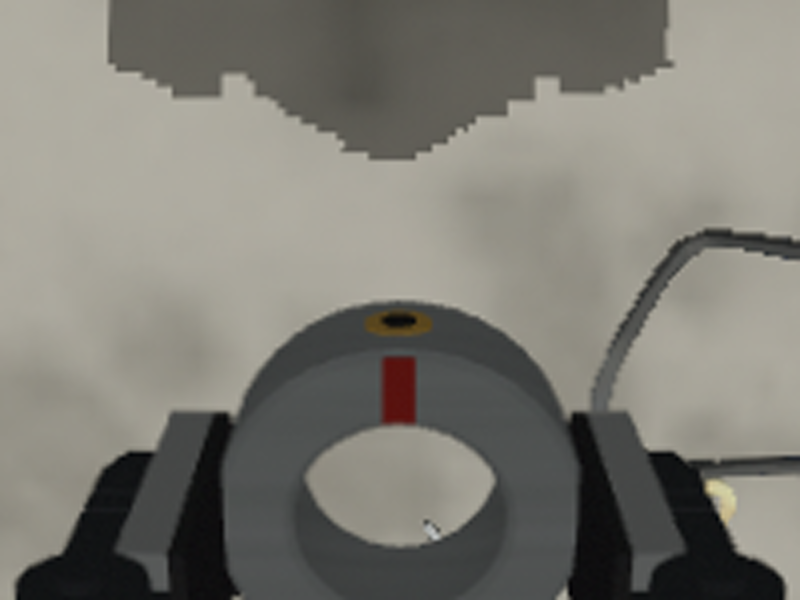

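View pics/l_s.png

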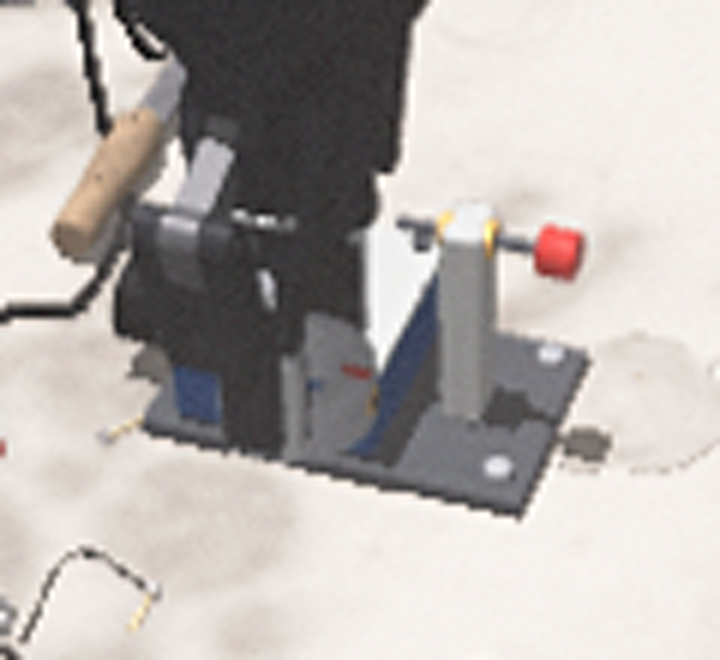

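```bash
python3 -c "
from h import *
import pickle
w,s,t,st=pickle.load(open('c4.pkl','rb'))
crop(w,180,180,200,150,4,'l_w3.png')
Rm=rot(st['ee_rot'])
T=lambda u,v:((u+.5)/4-.5+180,(v+.5)/4-.5+150)
P=lambda q,z:plane(w,*q,z,True)
S0=[498.75,213.42,180.2]
for n,q,z in(('screw',(398.5,322),166.3),('stripe out',(399,357),175.3),('stripe in',(399,424),175.3),('L',(222,475),175.3),('R',(580,475),175.3),('rim top',(398,350),175.3)):
  print(n,(P(T(*q),z)-S0).round(2))
"
```

```text
screw [-20.94  -1.46 -13.9 ]
stripe out [-20.2   -1.36  -4.9 ]
stripe in [-12.42  -1.09  -4.9 ]
L [ -5.38 -20.44  -4.9 ]
R [-6.8  19.15 -4.9 ]
rim top [-20.99  -1.49  -4.9 ]
```

View pics/l_w3.png

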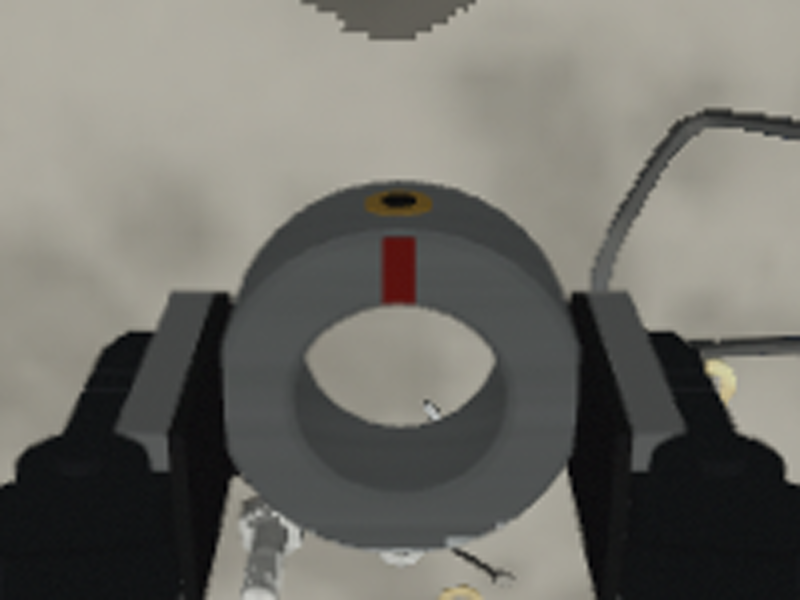

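```bash
python3 -c "
from h import *
import pickle
w,s,t,st=pickle.load(open('c4.pkl','rb'))
T=lambda u,v:((u+.5)/4-.5+180,(v+.5)/4-.5+180)
P=lambda q,z:plane(w,*q,z,True)
S0=[498.75,213.42,180.2]
for z in (175.3,173.3):
 for n,q in(('rimF',(399,229)),('rimB',(402,549)),('boreF',(399,303)),('boreB',(401,491)),('boreL',(293,395)),('boreR',(507,395))):
  print(n,(P(T(*q),z)-S0).round(2))
"
```

```text
rimF [-21.11  -1.39  -4.9 ]
rimB [19.72  0.39 -4.9 ]
boreF [-12.54  -1.09  -4.9 ]
boreB [11.46 -0.02 -4.9 ]
boreL [ -0.76 -12.53  -4.9 ]
boreR [-1.61 11.36 -4.9 ]
rimF [-20.35  -1.37  -6.9 ]
rimB [21.11  0.45 -6.9 ]
boreF [-11.65  -1.06  -6.9 ]
boreB [12.72  0.03 -6.9 ]
boreL [  0.32 -12.68  -6.9 ]
boreR [-0.55 11.58 -6.9 ]
```

```bash
python3 -c "
from h import *
go([577.9,34.0,165],91.4)"
```

```text
t 8.43 grasp [498.78 213.22 179.68] yang 91.97 tilt [ 0.0047 -0.001 ] w 39.58 F [-0.1 -0.  -1.3] Tq [-0.05 -0.    0.03]
slide cm [ -7.284 -18.181   1.523]
twist deg 0.57 (or +-180)
```

```bash
python3 -m inch '[{"gripper":0.3,"slide":[-1.5,-3.6,0],"twist":0.6},{"gripper":0.3,"slide":[-3,-7.3,0],"twist":0.6},{"gripper":0.3,"slide":[-4.5,-11,0],"twist":0.6},{"gripper":0.3,"slide":[-6,-14.5,0.5],"twist":0.6},{"gripper":0.3,"slide":[-6.9,-17,1],"twist":0.6},{"gripper":0.3,"slide":[-7.3,-18.2,1.5],"twist":0.6},{"gripper":0.3,"slide":[-7.3,-18.2,1.5],"twist":0.6},{"gripper":0.3,"slide":[-7.3,-18.2,1.5],"twist":0.6},{"gripper":0.3,"slide":[-7.3,-18.2,1.5],"twist":0.6}]'
python3 -c "
from h import *
go([577.9,34.0,143],91.4)
w=camera('wrist');crop(w,180,180,200,150,4,'m_w.png')
import pickle;pickle.dump(w,open('c5.pkl','wb'))
go([577.9,34.0,143],91.4)
"
```

```text
t: 9.18
tool_pos: [577.1, 35.0, 319.7]
ee_rot: [0.002, -0.013, 1.0, -0.0]
wrist_force: [-0.5, 0.4, -0.7]
grip_width: 39.8
t 9.18 grasp [577.7   34.99 164.98] yang 91.48 tilt [ 0.0039 -0.0003] w 39.77 F [-0.5  0.4 -0.7] Tq [-0.04 -0.04  0.03]
slide cm [-0.009 -0.099  2.198]
twist deg 0.08 (or +-180)
t 9.23 grasp [577.78  35.43 165.18] yang 91.52 tilt [ 0.0043 -0.0002] w 39.65 F [ 0.7 -0.2 -1.4] Tq [ 0.12 -0.03  0.01]
slide cm [ 1.000e-03 -1.430e-01  2.218e+00]
twist deg 0.12 (or +-180)
```

View pics/m_w.png

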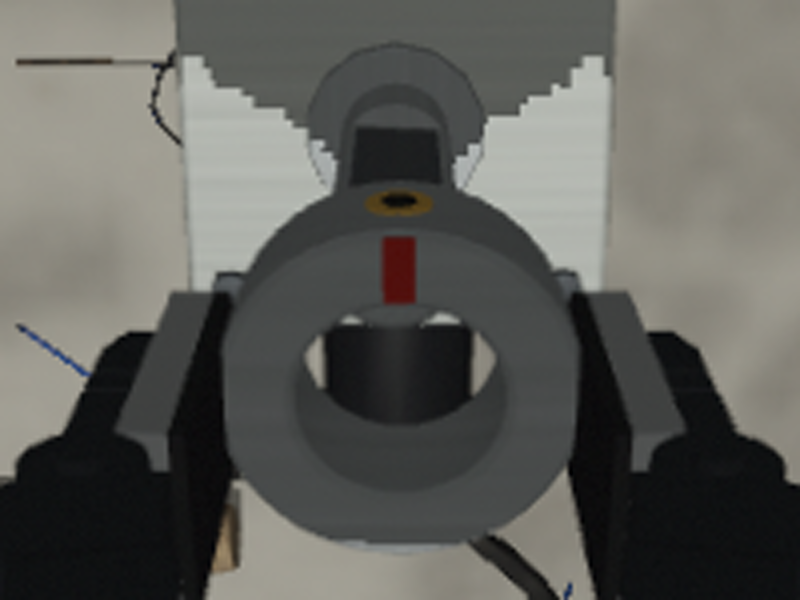

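```bash
python3 -m inch '[{"gripper":0.3,"slide":[0,-0.14,0.5],"twist":0.1},{"gripper":0.3,"slide":[0,-0.14,1],"twist":0.1},{"gripper":0.3,"slide":[0,-0.14,1.5],"twist":0.1},{"gripper":0.3,"slide":[0,-0.14,1.8],"twist":0.1},{"gripper":0.3,"slide":[0,-0.14,1.8],"twist":0.1},{"gripper":0.3,"slide":[0,-0.14,1.8],"twist":0.1}]'
python3 -c "
from h import *
go([577.9,34.0,125],91.4)
w=camera('wrist');crop(w,180,180,200,150,4,'n_w.png')
import pickle;pickle.dump(w,open('c6.pkl','wb'))
t=camera('top');crop(t,230,160,80,80,7,'n_t.png')
s=camera('side');crop(s,200,170,120,100,6,'n_s.png')
go([577.9,34.0,125],91.4)
"
```

```text
t: 9.73
tool_pos: [577.1, 34.1, 301.6]
ee_rot: [0.002, -0.012, 1.0, -0.0]
wrist_force: [-0.1, 0.4, -1.7]
grip_width: 39.7
t 9.73 grasp [577.67  34.09 146.9 ] yang 91.43 tilt [ 0.0037 -0.0003] w 39.66 F [-0.1  0.4 -1.7] Tq [-0.    0.01  0.  ]
slide cm [-0.015 -0.008  2.19 ]
twist deg 0.03 (or +-180)
t 9.88 grasp [578.03  33.97 147.35] yang 91.41 tilt [ 0.0046 -0.0001] w 39.80 F [-0.6 -0.  -0.9] Tq [-0.08 -0.03 -0.03]
slide cm [0.024 0.004 2.235]
twist deg 0.01 (or +-180)
```

View pics/n_w.png

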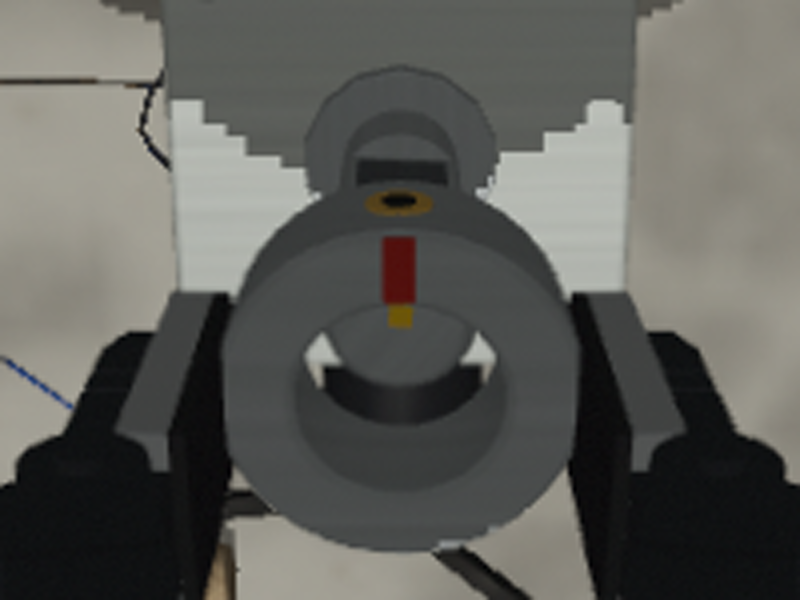

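View pics/n_s.png

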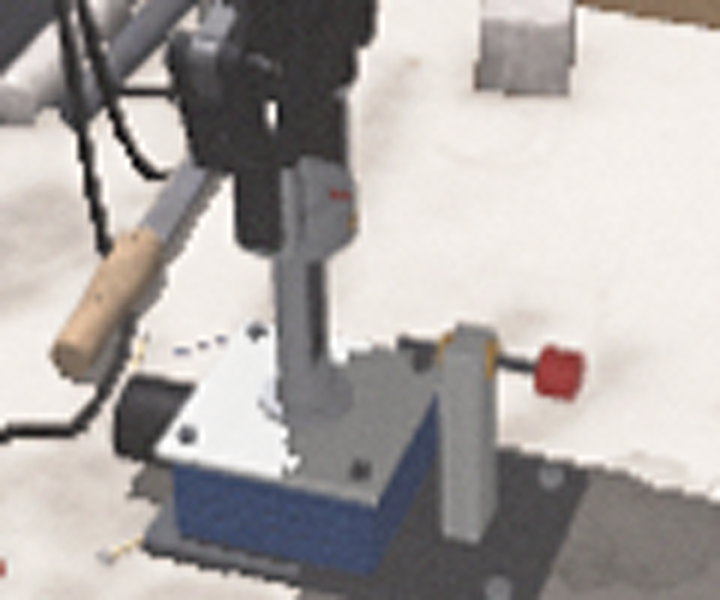

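```bash
python3 -c "
from h import *
import pickle
w=pickle.load(open('c6.pkl','rb'))
T=lambda u,v:((u+.5)/4-.5+180,(v+.5)/4-.5+180)
P=lambda q,z:plane(w,*q,z,True)
print('stripe end',P(T(400,327),121),'shaft back',P(T(402,386),121))
b=[P(T(*q),142) for q in((399,303),(401,491),(293,395),(507,395))];print('bore',np.round(b,1),np.mean(b[:2],0))
"
```

```text
stripe end [577.71580453  33.5654773  121.        ] shaft back [586.16240813  34.03614675 121.        ]
bore [[565.1  33.2 142. ]
 [589.1  34.  142. ]
 [576.7  21.6 142. ]
 [576.1  45.5 142. ]] [577.07117661  33.56450758 142.        ]
```

```bash
python3 -m inch '[{"gripper":0.3,"slide":[0,0,0.7],"twist":0},{"gripper":0.3,"slide":[0,0,1.3],"twist":0},{"gripper":0.3,"slide":[0,0,1.9],"twist":0},{"gripper":0.3,"slide":[0,0,2.4],"twist":0},{"gripper":0.3,"slide":[0,0,2.4],"twist":0}]'
python3 -c "
from h import *
go([578.1,34.0,98.9],91.4)
"
```

```text
t: 10.3
tool_pos: [576.9, 34.0, 276.5]
ee_rot: [0.001, -0.012, 1.0, -0.0]
wrist_force: [-1.3, 0.5, -1.7]
grip_width: 39.8
t 10.3 grasp [577.25  33.93 121.83] yang 91.42 tilt [ 0.0023 -0.0005] w 39.83 F [-1.3  0.5 -1.7] Tq [-0.03  0.02  0.04]
slide cm [-0.08   0.006  2.294]
twist deg 0.02 (or +-180)
```

No contact. Continuing down.

```bash
python3 -m inch '[{"gripper":0.3,"slide":[-0.03,0,0.6],"twist":0},{"gripper":0.3,"slide":[-0.06,0,1.2],"twist":0},{"gripper":0.3,"slide":[-0.08,0,1.8],"twist":0},{"gripper":0.3,"slide":[-0.08,0,2.2],"twist":0},{"gripper":0.3,"slide":[-0.08,0,2.3],"twist":0},{"gripper":0.3,"slide":[-0.08,0,2.3],"twist":0},{"gripper":0.3,"slide":[-0.08,0,2.3],"twist":0}]'
python3 -c "
from h import *
go([578.1,34.0,98.9],91.4)
w=camera('wrist');cv2.imwrite('pics/p_w.png',w['image'][:,:,::-1]);crop(w,180,140,200,150,4,'p_w2.png')
s=camera('side');crop(s,210,190,110,80,7,'p_s.png')
import pickle;pickle.dump((w,s),open('c7.pkl','wb'))
go([578.1,34.0,98.9],91.4)
"
```

```text
t: 10.88
tool_pos: [577.8, 34.0, 253.6]
ee_rot: [0.001, -0.012, 1.0, -0.0]
wrist_force: [1.0, 0.4, -0.7]
grip_width: 39.8
t 10.88 grasp [578.21  33.9   98.91] yang 91.41 tilt [ 0.0024 -0.0005] w 39.78 F [ 1.   0.4 -0.7] Tq [-0.02 -0.04 -0.  ]
slide cm [0.01  0.01  0.001]
twist deg 0.01 (or +-180)
t 10.98 grasp [578.36  33.93  99.17] yang 91.41 tilt [ 0.0029 -0.0004] w 39.63 F [-0.4  1.  -0.5] Tq [0.   0.03 0.03]
slide cm [0.026 0.007 0.027]
twist deg 0.01 (or +-180)
```

View pics/p_w2.png

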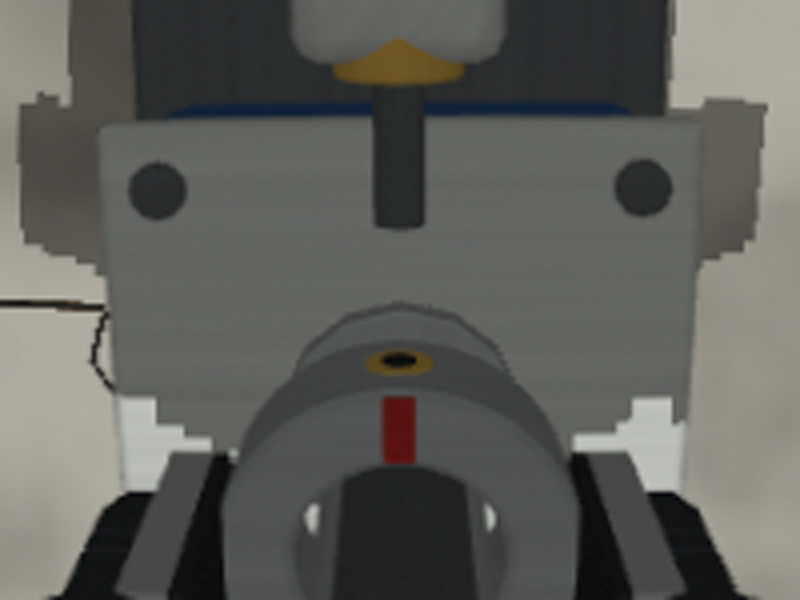

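View pics/p_s.png

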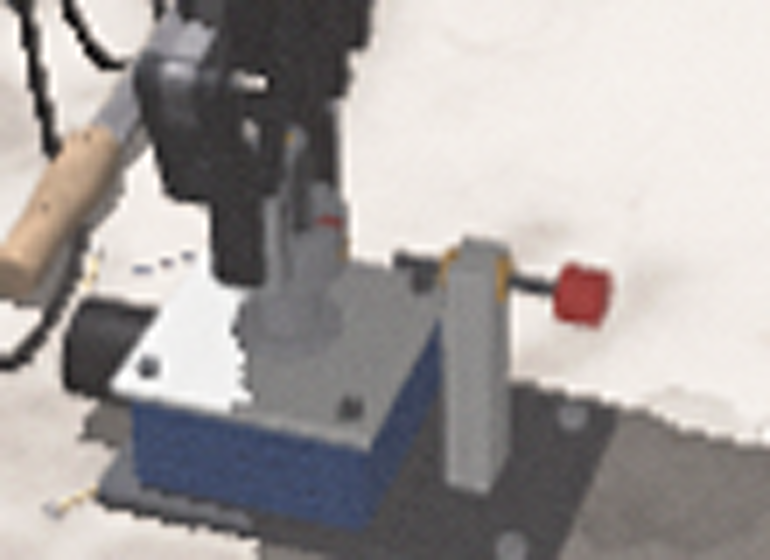

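View pics/p_w.png

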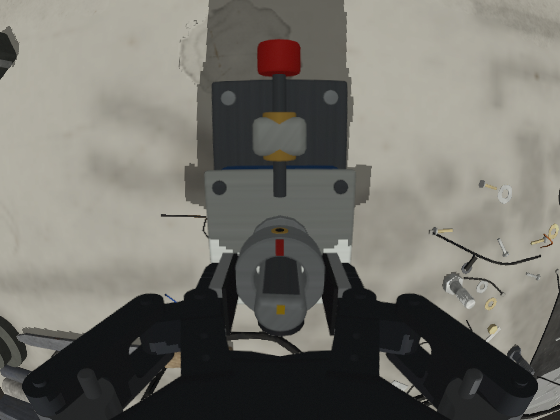

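```bash
python3 -c "
from h import *
import pickle
w,s=pickle.load(open('c7.pkl','rb'))
W=lambda u,v:((u+.5)/4-.5+180,(v+.5)/4-.5+140)
S=lambda u,v:((u+.5)/7-.5+210,(v+.5)/7-.5+190)
crop(s,245,205,40,30,18,'p_s2.png')
a=tri([ray(w,*W(398.5,361),True),ray(s,*S(343,247))]);print('screw',a)
a2=tri([ray(w,*W(399,397),True),ray(s,*S(341,222))]);print('stripe',a2)
b=tri([ray(w,*W(399,226),True),ray(s,*S(397,258))]);print('tip',b)
for z in(84,85,86): 
  p=plane(w,*W(398.5,361),z,True);print(z,p[:2],plane(w,*W(399,226),z,True)[:2])
k1,k2=plane(w,*W(399,220),85,True),plane(w,279,80,85,True);print(k1-k2,np.degrees(np.arctan2(*(k1-k2)[1::-1])))
"
```

```text
screw [558.25993208  32.79005663  83.8795009 ]
stripe [558.85855459  32.84294616  93.19837099]
tip [541.65476615  32.33170723  83.94732433]
84 [557.48175819  32.691044  ] [541.79143302  32.36105457]
85 [557.13091385  32.68427199] [541.55342427  32.35665566]
86 [556.78006951  32.67749998] [541.31541553  32.35225674]
[49.29531445  1.37596814  0.        ] 1.598868024339384
```

View pics/p_s2.png

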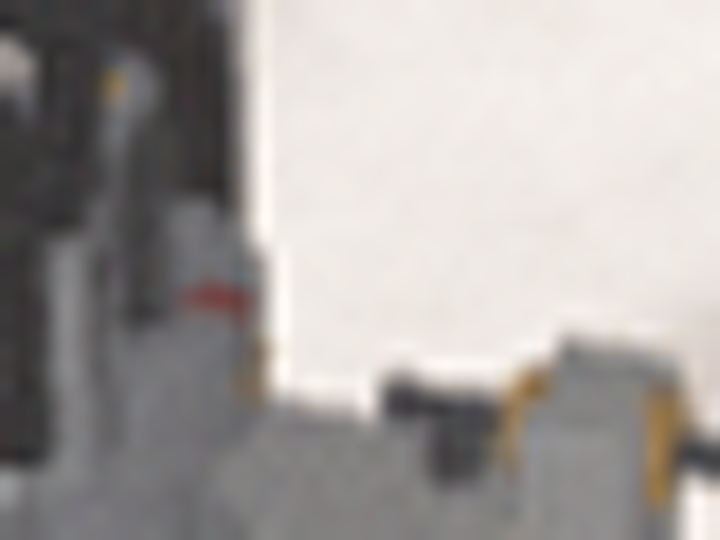

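```bash
python3 -m inch '[{"gripper":0.3,"slide":[0.04,0,0.02],"twist":0},{"gripper":0.3,"slide":[0.04,0,0.02],"twist":0},{"gripper":0.3,"slide":[0.04,0,0.02],"twist":0},{"gripper":0.3,"slide":[0.04,0,0.02],"twist":0},{"gripper":0.3,"slide":[0.04,0,0.02],"twist":0},{"gripper":0.3,"slide":[0.04,0,0.02],"twist":0},{"gripper":0.3,"slide":[0.04,0,0.02],"twist":0},{"gripper":0.3,"slide":[0.04,0,0.02],"twist":0}]'
python3 -c "
from h import *
go([577.9,34.0,98.9],91.4)
w=camera('wrist');crop(w,180,140,200,180,3.3,'q_w2.png')
t=camera('top');crop(t,150,140,160,110,5,'q_t.png')
print(sense()['dq'].round(3))
go([577.9,34.0,98.9],91.4)
"
```

```text
t: 11.65
tool_pos: [577.5, 34.0, 253.7]
ee_rot: [0.001, -0.012, 1.0, -0.0]
wrist_force: [0.3, -0.2, -2.2]
grip_width: 39.5
t 11.65 grasp [577.97  33.93  98.95] yang 91.41 tilt [ 0.0029 -0.0004] w 39.51 F [ 0.3 -0.2 -2.2] Tq [-0.03  0.03  0.05]
slide cm [0.007 0.007 0.005]
twist deg 0.01 (or +-180)
[-0.    -0.    -0.001 -0.001  0.001  0.     0.001]
t 11.75 grasp [577.98  33.93  98.96] yang 91.41 tilt [ 0.0029 -0.0004] w 39.80 F [-0.   0.  -1.3] Tq [-0.01  0.02  0.03]
slide cm [0.008 0.007 0.006]
twist deg 0.01 (or +-180)
```

View pics/q_w2.png

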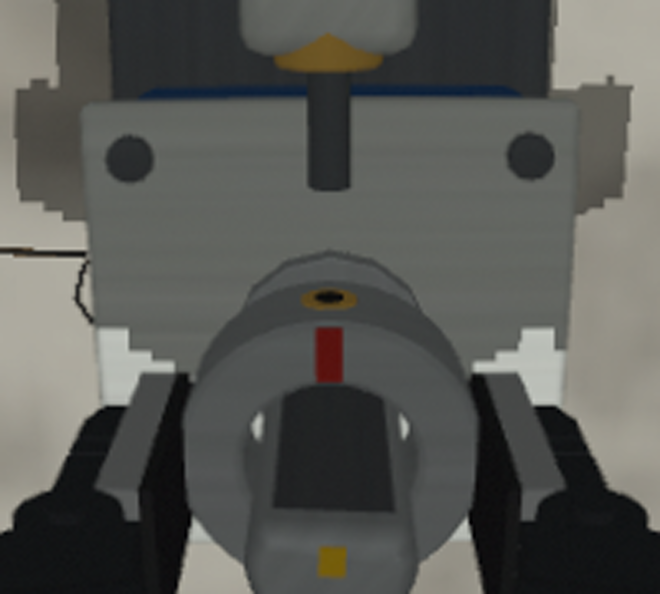

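View pics/q_t.png

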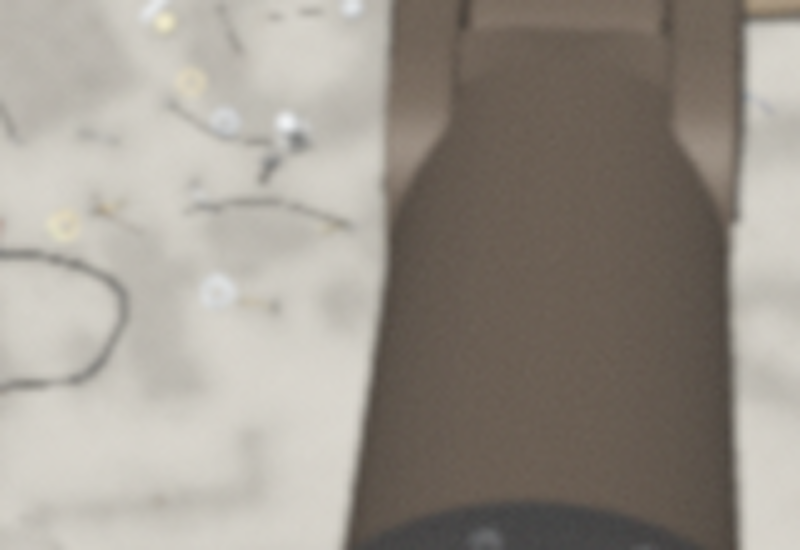

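The key (column 329), brass screw (330, 298), red stripe (329), dark flat (275–395) and yellow stripe (332, 562) lie in one line. The bolt has not moved, and the arm is still with no load on it. Handing in.

```bash
python3 -c "
from rig import sign_off
print(sign_off())"
```

```text
the job is handed in; nothing more can be done
None
```

The job is handed in at 11.75 s of the 48 s. The shaft's flat faces the key tip, and the collar is over the shaft, still held in the gripper with its set screw pointing at the key.

**Shaft:** I gripped the shaft across its flat. The gripper read about 15 mm, where 16 mm means the flat and 20 mm the round. I turned the shaft about 45° until the jaws lay along the gearbox axis, at 1.8° in the world. In the picture after release, the stripe on the shaft end read 1.65°. The edge of the flat read about −0.4°, so the two disagree by about 2°.

**Collar:** I picked it up square to its screw and slid it down without noticeable contact.
- **Level:** just before a last 0.4 mm correction, two camera views put both the screw and the key tip at z ≈ 83.9 mm. That is about 1 mm under the nominal 85 mm, within the calibration.
- **In line:** the screw was about 0.1 mm sideways of the key line. The gap to the key tip was about 15.6 mm, against 15 mm ideal, and the correction was meant to close it. Afterwards I rechecked by eye only: key, screw and flat looked in line.
- **Steadiness:** wrist force was under 2.5 N and the arm was still.

**Bystanders:** The bolt beside the work looked unmoved in the last top picture. I did not measure the casting or the terminal strip again at the end, but the arm did not go near them.

**Slip:** I typed a small sideways shift with the wrong sign while turning the shaft, about 2 mm. It caused only a few newtons of side load.

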